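# Build up a grinding wheel pack on its mounting stand

## Robot

A 7-joint arm with a two-finger parallel gripper is mounted at the origin on the work surface. World frame = base frame: x ahead of the robot, y to its left, z up, the work surface at z = 0. Lengths are in m, angles in degrees, forces in N, time in s.
With the tool pointing down it reaches from about 0.425 to 0.875 m from the base axis. Payload 4.7 kg.
Tool frame: the origin (TCP) lies between the finger pads; the fingertips stand 8 mm ahead of it and the grasp point (between the pads) lies 11 mm behind it (env.tip_extent is the distance from the TCP to the fingertips, in m); z points along the fingers, y is the line along which they close (so a half turn about z gives the same grasp; the last joint's range is limited). The gripper opens to 87 mm and grips with 3 to 60 N. Pads are 19 mm wide; open, the fingers measure 117 mm over their backs; the gripper's body (75 mm by 190 mm) begins 51 mm behind the grasp point.
Start: joints at [-71.213, 18.392, -4.016, 83.108, 1.295, 78.541, -3.26], TCP at [0.201, 0.618, 0.231] pointing down, gripper open.
Joint ranges: [-163.93, 163.93], [-17.29, 119.83], [-79.2, 71.16], [3.27, 140.29], [-89.18, 269.18], [5.43, 117.66], [-154.24, 154.24]. Speed limits (degrees/s): [147.25, 147.25, 180, 180, 180, 180, 180].

## Interface

Orientations are given as [roll, pitch, yaw] about the fixed x, y, z axes, in that order (R = Rz(yaw) Ry(pitch) Rx(roll)).
In Python, from cell import sensors, vision, workorder, env gives the robot as it stands.
- The arm moves only by the tool drive_tool, never from a script. Its argument "moves" is a list of rows, each an object of numbers: "x", "y", "z": the shift along the tool's x, y, z in mm; "rx", "ry", "rz": the turn, a rotation vector about the tool's x, y, z in rad; "fingers": the closure, from -1 (fully open) to 1 (shut). In form: [{"x": .., "y": .., "z": .., "rx": .., "ry": .., "rz": .., "fingers": ..}, ...]. A call has 1 to 20 rows; each row is the pose to reach, as a shift and turn from the pose commanded when the call began, along the tool's axes at that moment; what a row does not reach only later rows make up. A row lasts 1/8 s, in which the tool goes at most 62.5 mm and 10.7 degrees, less where a joint would pass 70% of its speed; a pose out of reach is approached as far as the arm can. A call with a gripper value outside its range is refused whole. The fingers move at their own pace and stop on an object; "force" is the grip in N (left out, the last holds). Time passes only in rows, so rows that repeat a pose let the fingers close. It gives the time, the measured TCP pose, the force, the opening and the grip force at its end, in the units of the state.
- sensors.get_obs(): the state, without advancing time (a new reading comes with each control period).
- vision.read_camera(name): name is "scene" or "top"; returns a dict with "image" (384x512x3 uint8, red, green, blue), "fx", "fy", "cx", "cy" (pixels), "k1" (the pictures are not rectified: a ray, as slopes to the right and down, at radius r is drawn at 1 + k1 r^2 times it, then the intrinsics apply), "R" (3x3) and "t" (3): a world point X has camera coordinates R X + t. Camera axes: x right, y down, z forward; pixel columns grow to the right and rows downward; lengths in m; the calibration is good to about 2 mm. A picture is of the moment at which its call begins. There is no depth.
- workorder.sign_off(): hands the job in; it is judged then, once.
The state is a dict: "time_s": time; "qpos": joint angles; "joint_velocities": joint speeds; "effort": joint torques, N m; "tool_pos": TCP position; "tool_rot": TCP orientation; "force": force on the tool from outside, world axes, zero at the start; "wrist_torque": the same for the moment, N m; "grip_width": finger opening in m; "grasp_force": force on a finger pad.
Only numpy, scipy, OpenCV 4.12 (cv2) and the standard library are available. Lean on these libraries where they do the work, as an engineer would, in place of code of your own. Each camera call takes 0.05 s, during which the arm holds its last target. There are 200 camera calls.

## Task

Build up the grinding wheel pack on the square-based stand with the slim tapered post: slide over the post, in this order from the bottom, the wide hubbed flange (hub up, as it lies), the thick grinding wheel, the thin spacer ring and last the hexagon nut, each lying flat on the one below. Leave the finished pack standing at rest, and do not disturb the jar or the mandrel.

Things in the scene. Friction and masses are not known exactly. Their poses are not given: they have to be found in the camera images.
- stand: the target, fixed to the bench: dark steel square base 100 x 100 mm, 12 mm high, with an upright bright steel post of 16 mm diameter in its middle. The post's top is 72 mm above the bench; its last 8 mm taper to 8 mm diameter. Origin: centre of the base's underside, on the post's axis, at bench height; z up along the post, x and y along the base's sides
- stub: not used: fixed dark steel round base, 90 mm diameter, 12 mm high, with a thick blunt stub of 34 mm diameter, top at 35 mm. Origin: centre of the underside; z up
- flange: loose bright steel flange, lying hub up: round plate 100 mm diameter, 6 mm thick, with a raised hub of 36 mm diameter on top, 14 mm high (20 mm in all); bore of 22 mm right through. Grip it by the hub. Origin: centre of its underside; z up along the bore. 0.28 to 0.44 kg
- wheel: loose grinding wheel of grey abrasive, plain ring 66 mm outside diameter, 16 mm thick, bore of 22 mm right through, lying flat. Origin: centre of its underside; z up along the bore. About 0.11 kg
- spacer: loose aluminium spacer, plain ring 50 mm outside diameter, 10 mm thick, bore of 22 mm right through, lying flat. Origin: centre of its underside; z up along the bore. About 0.04 kg
- nut: loose bright steel hexagon nut, 42 mm across flats (48 mm over corners), 18 mm high, smooth bore 22 mm across right through (it slips over the post, no thread), lying flat. Origin: centre of its underside; z up along the bore; its own x axis is square to one pair of flats (the others at 60 degree steps). About 0.12 kg
- jar: bystander: closed jar with black cap, 56 mm diameter, 55 mm high, loose. Origin: centre of its underside
- mandrel: bystander: solid bright steel stepped cylinder standing upright, 40 mm diameter to 45 mm height, then 30 mm diameter to its top at 70 mm, no bore, loose. Origin: centre of its underside
Things that resemble listed ones, but are neither listed nor needed, are in the scene too. What is shaped like the wheel but red is not meant. Of the things that look like the flange, the larger one is meant.

How it is judged:
By the outcome, as a careful person would: the job done as asked, in the order asked, and still so for the second after the job is handed in, with the robot touching nothing.
It also fails if it takes over 128 s, if anything falls off the work surface, if the arm or the gripper's body presses on something with over 40 N, if the wrist force passes 120 N, or if a joint passes its speed limit or range.

## Working session

There is one attempt and no reset: what is moved stays moved. The work goes in short steps, Python scripts to look and compute and a tool call to move; the robot and the scene stay as the last step left them, time stands still between calls to the robot, and variables do not carry over. Pictures are saved under pics/ and viewed, at most 14 in all, crops included, and the job is handed in when it is done.

Besides the shell and the picture viewer there is one more tool, called as name([rows], argument=value, ...), one row to a line, values as JSON. drive_tool: Moves the arm, as the interface text tells. Its arguments: {"type":"object","properties":{"moves":{"type":"array"},"force":{"type":"number"}},"required":["moves"]}

```bash
ls; mkdir -p pics; python3 - <<'E'
from cell import sensors,vision
import cv2
o=sensors.get_obs();print({k:o[k] for k in('time_s','tool_pos','tool_rot','force','grip_width')})
for n in('scene','top'):
    c=vision.read_camera(n);cv2.imwrite(f'pics/{n}0.png',cv2.resize(c['image'][...,::-1],(800,600),interpolation=cv2.INTER_CUBIC))
    print(n,{k:c[k] for k in c if k!='image'})
E
```

```text
pics
{'time_s': 0.0, 'tool_pos': array([0.20053709, 0.61772397, 0.22944265]), 'tool_rot': array([-1.79889111e+02,  7.86340759e-03,  1.62023027e+02]), 'force': array([ 0.50006141, -1.10085716, -0.30491228]), 'grip_width': 0.08701086496051574}
scene {'fx': 420.1403423391987, 'fy': 420.1403423391987, 'cx': 250.78147233996006, 'cy': 192.93788180125668, 'k1': -0.14753496773315777, 'R': array([[ 0.75408952,  0.6567002 , -0.00968751],
       [ 0.53242869, -0.61989158, -0.57641489],
       [-0.38453698,  0.42951052, -0.81709976]]), 't': array([-0.36401719, -0.21019724,  1.23991336])}
top {'fx': 474.3063854036732, 'fy': 474.3063854036732, 'cx': 254.34530222544691, 'cy': 192.76109838758185, 'k1': -0.08779284978974074, 'R': array([[ 0.02798139, -0.99958743,  0.00648148],
       [-0.99460007, -0.02848887, -0.09979525],
       [ 0.09993873, -0.00365407, -0.99498688]]), 't': array([-0.02048294,  0.4848521 ,  1.07721316])}
```

View pics/top0.png

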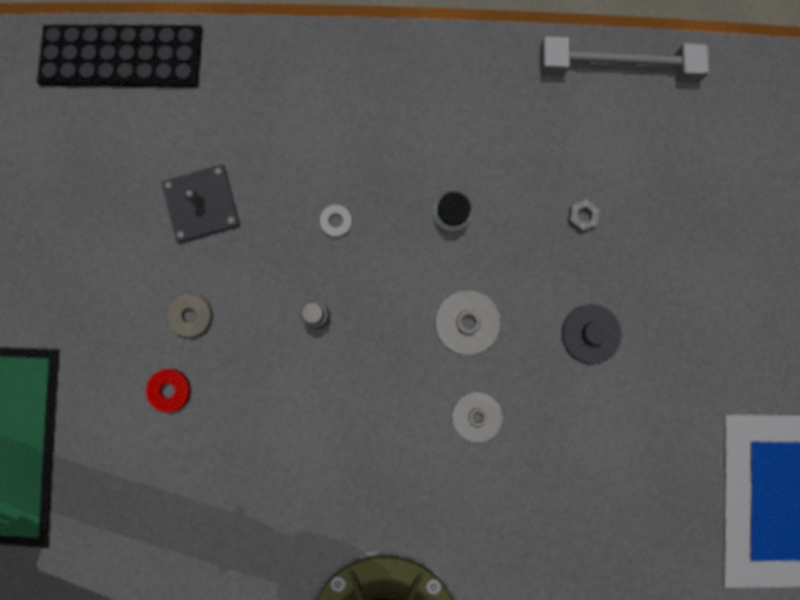

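View pics/scene0.png

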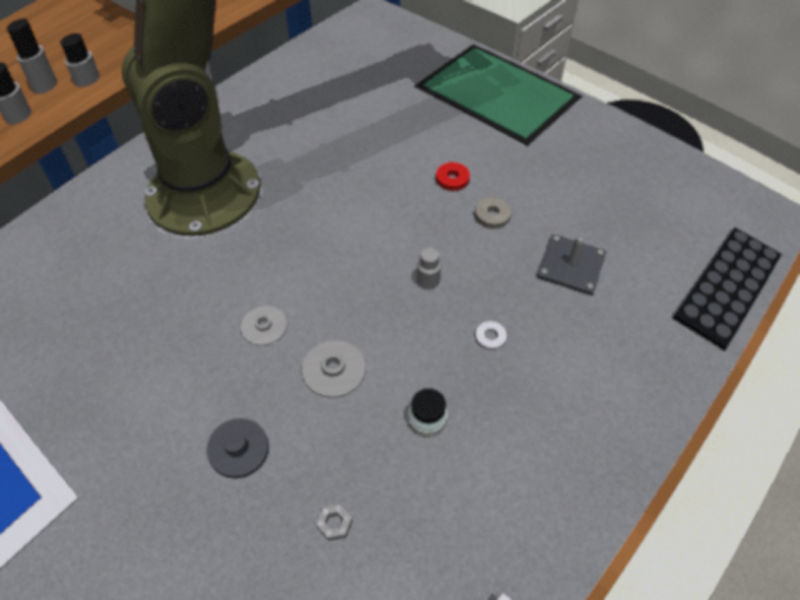

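Top view (800x600 px): stand (201,203) with post tip (189,194), wheel (189,316), spacer (336,221), nut (584,216), large flange (468,322), jar (453,210), mandrel (315,316). The scene view shows the same parts clear of the arm: flange (333,368), wheel (493,211), spacer (491,334), nut (334,522), stand (572,263).

Next I measure the silhouettes in both cameras.

```bash
cat > h.py <<'E'
import numpy as np,cv2
from scipy.optimize import least_squares
from cell import sensors,vision
def proj(c,X):
    p=np.atleast_2d(X)@c['R'].T+c['t'];s=p[:,:2]/p[:,2:];s=s*(1+c['k1']*(s**2).sum(1,keepdims=True))
    return s*[c['fx'],c['fy']]+[c['cx'],c['cy']]
def ring(r,z,n=72,a=0):
    t=np.radians(a)+np.arange(n)*2*np.pi/n;return np.c_[r*np.cos(t),r*np.sin(t),0*t+z]
def prism(r,z0,z1,n=72,a=0): return np.r_[ring(r,z0,n,a),ring(r,z1,n,a)]
def mask(c,uv,rad):
    "hull of the blob differing from the surrounding bench; uv in 512x384 px"
    im=cv2.GaussianBlur(cv2.cvtColor(c['image'],cv2.COLOR_RGB2LAB),(0,0),.7).astype(float)
    yy,xx=np.mgrid[:384,:512];d=np.hypot(xx-uv[0],yy-uv[1])
    bg=np.median(im[(d>rad)&(d<rad*1.3)],0);sd=np.abs(im-bg)*[1,2.5,2.5]
    m=((sd.max(2)>18)&(d<rad)).astype(np.uint8)
    n,l,s,_=cv2.connectedComponentsWithStats(m);k=1+np.argmax(s[1:,4])
    return cv2.convexHull(cv2.findContours((l==k).astype(np.uint8),0,1)[0][0]),s[k,4]
def cen(pts):
    m=cv2.moments(pts.astype(np.float32));return np.array([m['m10'],m['m01']])/m['m00'],m['m00']
def fit(c,hull,model,x0):
    tgt,a=cen(hull)
    f=lambda x:cen(cv2.convexHull(proj(c,model+[x[0],x[1],0]).astype(np.float32)))[0]-tgt
    r=least_squares(f,x0,x_scale=.01,diff_step=1e-3);return r.x,a,cen(cv2.convexHull(proj(c,model+[*r.x,0]).astype(np.float32)))[1]
E
cat > m.py <<'E'
from h import *
S=1.5625
O={'stand':((201,203),(572,263),prism(.0707,0,.012,4),36,34),
'wheel':((189,316),(493,211),prism(.033,0,.016),20,18),'spacer':((336,221),(491,334),prism(.025,0,.010),17,16),
'nut':((584,216),(334,522),prism(.0242,0,.018,6,30),17,18),'flange':((468,322),(333,368),prism(.05,0,.006),28,28),
'jar':((453,212),(428,412),prism(.028,0,.055),21,24),'mandrel':((315,316),(429,268),np.r_[prism(.02,0,.045),prism(.015,.045,.07)],18,20)}
for i,n in enumerate(('top','scene')):
    c=vision.read_camera(n);im=c['image'].copy()
    for k,v in O.items():
        h,_=mask(c,np.array(v[i])/S,v[3+i]);x,a,b=fit(c,h,v[2],[.6,0])
        print(n,k,np.round(x*1000,1),a,round(b))
        if k in('stand','nut'):
            best=[]
            for g in np.arange(0,90 if k=='stand' else 60,1.):
                n_=4 if k=='stand' else 6;r,z=(.0707,.012) if n_==4 else (.0242,.018)
                P=proj(c,prism(r,0,z,n_,g)+[*x,0])
                hm=np.zeros((384*4,512*4),np.uint8);h2=hm.copy()
                cv2.fillPoly(hm,[np.int32(cv2.convexHull(P.astype(np.float32))*4)],1);cv2.fillPoly(h2,[h*4],1)
                best.append((int((hm!=h2).sum()),g))
            print('  corner angle',sorted(best)[:4])
        cv2.polylines(im,[h],True,(255,0,0) if k!='x' else 0)
    P=cv2.resize(im[...,::-1],(800,600));cv2.imwrite(f'pics/{n}1.png',P)
    if n=='top':A=P[120:420,130:660]
    else:B=P[150:580,180:640]
W=np.zeros((600,800,3),np.uint8)
a=cv2.resize(A,(406,230));b=cv2.resize(B,(394,368))
W[:230,:406]=a;W[:368,406:]=b;cv2.imwrite('pics/m1.png',W[:368])
E
python3 m.py
```

```text
top stand [628.8 300.6] 1788.0 1748
  corner angle [(831, np.float64(63.0)), (861, np.float64(62.0)), (1003, np.float64(61.0)), (1089, np.float64(64.0))]
top wheel [442.3 287.9] 178.0 656
top spacer [610.1  92.6] 312.5 356
top nut [ 630.7 -290.6] 204.5 304
  corner angle [(1511, np.float64(15.0)), (1530, np.float64(16.0)), (1537, np.float64(10.0)), (1543, np.float64(12.0))]
top flange [ 459.4 -113.3] 1283.0 1410
top jar [626.7 -86.8] 393.5 569
top mandrel [454.7 112.7] 293.5 275
scene stand [629.9 301.8] 1220.5 1197
  corner angle [(1106, np.float64(62.0)), (1124, np.float64(64.0)), (1125, np.float64(61.0)), (1135, np.float64(63.0))]
scene wheel [458.4 303.4] 341.0 400
scene spacer [608.3  97.1] 260.0 309
scene nut [ 625.6 -284.9] 272.0 387
  corner angle [(1830, np.float64(35.0)), (1835, np.float64(34.0)), (1851, np.float64(30.0)), (1854, np.float64(31.0))]
scene flange [ 458.8 -110.8] 888.5 1217
scene jar [622.4 -86.6] 671.5 707
scene mandrel [465.8 106.3] 302.5 368
```

View pics/m1.png

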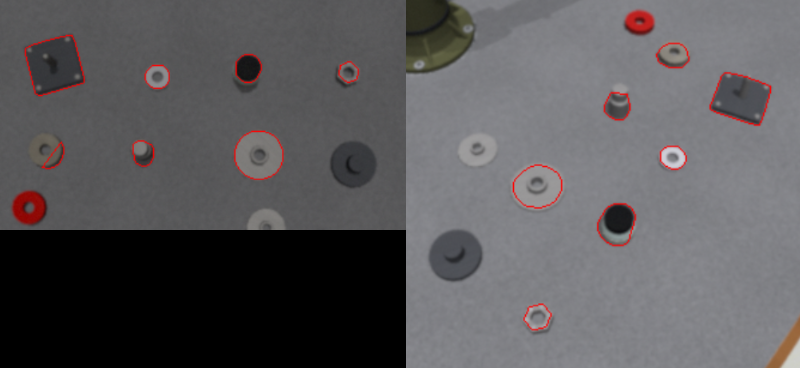

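The outlines miss the shaded side walls on the low-contrast parts, so I'll refine those by matching the top-face rim and bore contrast instead.

```bash
cat > rim.py <<'E'
from h import *
from scipy.optimize import minimize
from scipy.ndimage import map_coordinates
def rimfit(c,x0,rings,n=72,d=.0025,span=.016):
    "rings: (radius,z[,nsides,angle]); maximise in/out contrast of the rims"
    L=cv2.GaussianBlur(cv2.cvtColor(c['image'],cv2.COLOR_RGB2LAB),(0,0),.6).astype(float)
    def smp(r,z,x):
        u=proj(c,ring(r,z)+[*x,0]);return np.array([map_coordinates(L[...,k],[u[:,1],u[:,0]],order=1) for k in range(3)])
    def f(x):
        s=0
        for r,z in rings:
            D=(smp(r-d,z,x)-smp(r+d,z,x))*np.array([[1],[2],[2]])
            s+=np.abs(np.clip(D,-30,30).mean(1)).sum()
        return -s
    g=np.arange(-span,span+.001,.002);x0=min(([x0[0]+a,x0[1]+b] for a in g for b in g),key=f)
    r=minimize(f,x0,method='Nelder-Mead',options=dict(initial_simplex=[x0,[x0[0]+.002,x0[1]],[x0[0],x0[1]+.002]],xatol=1e-5))
    return r.x,-r.fun
E
cat > m2.py <<'E'
from rim import *
O={'wheel':((.446,.297),[(.033,.016),(.011,.016)]),'spacer':((.609,.095),[(.025,.01),(.011,.01)]),
'nut':((.628,-.287),[(.0225,.018),(.011,.018)]),'flange':((.459,-.112),[(.05,.006),(.018,.02)]),'jar':((.624,-.087),[(.028,.055)]),
'mandrel':((.46,.11),[(.015,.07)])}
for n in('top','scene'):
    c=vision.read_camera(n);im=cv2.resize(c['image'][...,::-1],None,fx=4,fy=4,interpolation=cv2.INTER_CUBIC);T=[]
    for k,(x0,r) in O.items():
        x,s=rimfit(c,x0,r);print(n,k,np.round(x*1000,1),round(s,1))
        for q in r: cv2.polylines(im,[np.int32(proj(c,ring(*q)+[*x,0])*4+1.5)],True,(0,0,255))
        u=np.int32(proj(c,[[*x,.01]])[0]*4);T.append(cv2.resize(im[u[1]-130:u[1]+130,u[0]-130:u[0]+130],(260,260)))
    x=[.6293,.3012]
    for r,z in((.0707,.012),):cv2.polylines(im,[np.int32(proj(c,ring(r,z,4,62.7)+[*x,0])*4+1.5)],True,(0,0,255))
    for r,z in((.004,.072),(.008,.064),(.008,.012)):cv2.polylines(im,[np.int32(proj(c,ring(r,z)+[*x,0])*4+1.5)],True,(0,0,255))
    u=np.int32(proj(c,[[*x,.01]])[0]*4);T.append(im[u[1]-130:u[1]+130,u[0]-130:u[0]+130])
    T.append(T[-1]*0);cv2.imwrite(f'pics/t_{n}.png',cv2.resize(np.vstack([np.hstack(T[:4]),np.hstack(T[4:])]),(800,400)))
a=np.vstack([cv2.resize(cv2.imread(f'pics/t_{n}.png'),(600,300)) for n in('top','scene')]);cv2.imwrite('pics/m2.png',a)
E
python3 m2.py
```

```text
top wheel [457.  307.9] 50.3
top spacer [609.5  92.7] 62.4
top nut [ 628.  -288.5] 53.0
top flange [ 456.  -111.7] 36.1
top jar [622.  -84.5] 25.4
top mandrel [460.6 114.8] 29.8
scene wheel [456.8 309.1] 52.6
scene spacer [609.1  92.8] 66.3
scene nut [ 628.8 -286.4] 51.6
scene flange [ 465.8 -118.5] 28.3
scene jar [624.3 -84.7] 31.6
scene mandrel [462.3 116. ] 20.4
```

View pics/m2.png

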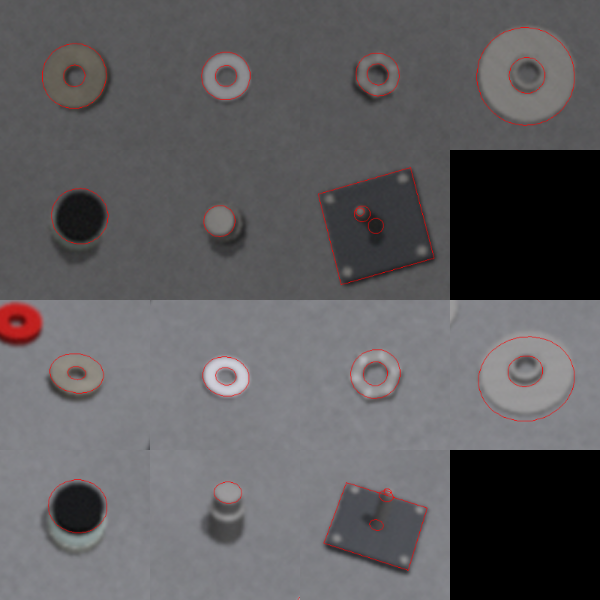

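The overlay shows rims matching for wheel, spacer, jar, mandrel and stand (post tip and foot agree in both views). The flange in the scene view is a few mm off, and the nut's angle is still open, so I refit those two.

```bash
cat > m3.py <<'E'
from rim import *
for n in('top','scene'):
    c=vision.read_camera(n)
    for z in([(.018,.02),(.011,.02)],[(.05,.006)],[(.05,.006),(.011,.02)]):
        print(n,[np.round(v*1000,1) if i==0 else round(v,1) for i,v in enumerate(rimfit(c,(.459,-.112),z,span=.008))])
    L=cv2.GaussianBlur(cv2.cvtColor(c['image'],cv2.COLOR_RGB2GRAY),(0,0),.6).astype(float)
    def hexs(x,g,s):
        v=ring(.02425*s,.018,6,g);v=np.vstack([v[i]+(v[(i+1)%6]-v[i])*np.linspace(0,1,12)[:,None] for i in range(6)])
        u=proj(c,v+[*x,0]);return map_coordinates(L,[u[:,1],u[:,0]],order=1).mean()
    b=max(((hexs((.6284+a,-.2875+e),g,.9)-hexs((.6284+a,-.2875+e),g,1.12),g,a,e) for g in range(0,60,2) for a in np.arange(-.004,.0041,.001) for e in np.arange(-.004,.0041,.001)))
    sc={}
    print('nut',b,'corner angle scores',[round(hexs((.6284+b[2],-.2875+b[3]),g,.9)-hexs((.6284+b[2],-.2875+b[3]),g,1.12),1) for g in range(0,60,5)])
    u=np.int32(proj(c,[[.6284,-.2875,.018]])[0]);print(u)
    cv2.imwrite(f'pics/nut_{n}.png',cv2.resize(c['image'][u[1]-16:u[1]+16,u[0]-16:u[0]+16,::-1],(400,400),interpolation=cv2.INTER_CUBIC))
cv2.imwrite('pics/nut.png',np.hstack([cv2.imread(f'pics/nut_{n}.png') for n in('top','scene')]))
E
python3 m3.py
```

```text
top [array([ 457.4, -112.4]), np.float64(35.4)]
top [array([ 459.5, -113.4]), np.float64(25.2)]
top [array([ 459.5, -113.3]), np.float64(51.2)]
nut (np.float64(25.47121990441535), 52, np.float64(0.0), np.float64(-0.001)) corner angle scores [np.float64(24.4), np.float64(23.3), np.float64(22.0), np.float64(21.1), np.float64(20.4), np.float64(20.3), np.float64(20.8), np.float64(22.0), np.float64(23.4), np.float64(24.6), np.float64(25.4), np.float64(25.3)]
[373 136]
scene [array([ 466. , -118.3]), np.float64(43.2)]
scene [array([ 459., -111.]), np.float64(17.0)]
scene [array([ 458.6, -110.8]), np.float64(43.6)]
nut (np.float64(26.797764584549085), 52, np.float64(0.0), np.float64(0.002)) corner angle scores [np.float64(25.2), np.float64(23.2), np.float64(21.5), np.float64(20.3), np.float64(19.7), np.float64(19.7), np.float64(20.2), np.float64(21.5), np.float64(23.3), np.float64(25.6), np.float64(26.8), np.float64(26.5)]
[212 333]
```

View pics/nut.png

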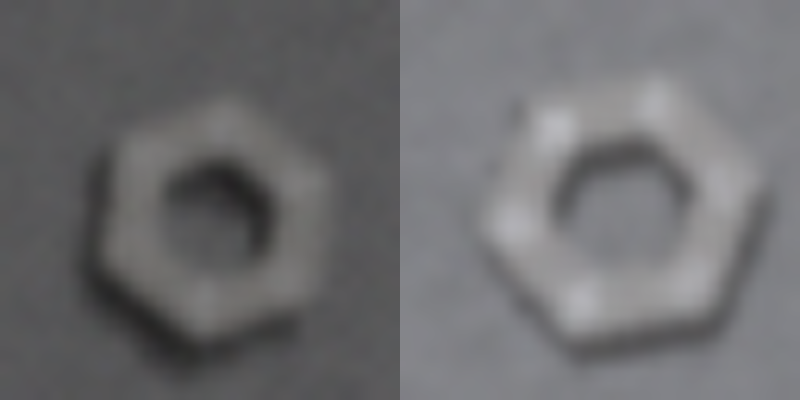

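Flange is at (459.2, −112.2). The nut's corners are at about 52°, so its flats are square to about 22°, and one tool yaw of 112.5° suits every part. In the crop the nut's centre is near (212,215) on the left (top view) and (625,205) on the right (scene view). Now a helper to work out the moves.

```bash
cat > go.py <<'E'
import sys,numpy as np
from cell import sensors
# args: x,y,z[,yaw] targets of the TCP in mm -> tool shift in mm / rz
o=sensors.get_obs();p=o['tool_pos']*1000;yaw=o['tool_rot'][2];y=np.radians(yaw);c,s=np.cos(y),np.sin(y)
print('t',round(o['time_s'],2),'pos',p.round(1),'rot',o['tool_rot'].round(2),'F',o['force'].round(1),'w',round(o['grip_width']*1000,1),'g',round(float(o['grasp_force']),1),'q',np.round(o['qpos'],0))
for a in sys.argv[1:]:
    v=list(map(float,a.split(',')));d=np.array(v[:3])-p
    print(a,'x %.1f y %.1f z %.1f'%(c*d[0]+s*d[1],s*d[0]-c*d[1],-d[2]),'rz %.3f'%np.radians((yaw-v[3]+180)%360-180) if len(v)>3 else '')
E
python3 go.py 450,300,230 480,100,200 459.2,-112.2,110,112.5
```

```text
t 0.4 pos [200.6 618.2 230.4] rot [-179.99    0.    162.02] F [-0.5 -0.3 -0.2] w 87.0 g 0.0 q [-71.  18.  -4.  83.   1.  79.  -3.]
450,300,230 x -335.4 y -225.7 z 0.4 
480,100,200 x -425.7 y -406.7 z 30.4 
459.2,-112.2,110,112.5 x -471.4 y -614.9 z 120.4 rz 0.864
```

drive_tool([
  {"x": -28, "y": -19, "fingers": -1},
  {"x": -75, "y": -50, "fingers": -1},
  {"x": -125, "y": -84, "fingers": -1},
  {"x": -175, "y": -118, "fingers": -1},
  {"x": -225, "y": -152, "fingers": -1},
  {"x": -275, "y": -186, "fingers": -1},
  {"x": -335, "y": -226, "rz": 0.1, "fingers": -1},
  {"x": -360, "y": -280, "z": 8, "rz": 0.2, "fingers": -1},
  {"x": -380, "y": -320, "z": 15, "rz": 0.35, "fingers": -1},
  {"x": -405, "y": -365, "z": 25, "rz": 0.5, "fingers": -1},
  {"x": -425, "y": -407, "z": 30, "rz": 0.65, "fingers": -1},
  {"x": -437, "y": -460, "z": 50, "rz": 0.8, "fingers": -1},
  {"x": -450, "y": -520, "z": 80, "rz": 0.864, "fingers": -1},
  {"x": -463, "y": -575, "z": 105, "rz": 0.864, "fingers": -1},
  {"x": -471, "y": -615, "z": 120, "rz": 0.864, "fingers": -1},
  {"x": -471, "y": -615, "z": 120, "rz": 0.864, "fingers": -1},
  {"x": -471, "y": -615, "z": 120, "rz": 0.864, "fingers": -1},
  {"x": -471, "y": -615, "z": 120, "rz": 0.864, "fingers": -1},
  {"x": -471, "y": -615, "z": 120, "rz": 0.864, "fingers": -1},
  {"x": -471, "y": -615, "z": 120, "rz": 0.864, "fingers": -1},
])

```text
invalid input at $.moves[0]: expected keys x, y, z, rx, ry, rz, fingers
```

```bash
python3 go.py 459.2,-112.2,16,112.5
```

```text
t 0.4 pos [200.6 618.2 230.4] rot [-179.99    0.    162.02] F [-0.5 -0.3 -0.2] w 87.0 g 0.0 q [-71.  18.  -4.  83.   1.  79.  -3.]
459.2,-112.2,16,112.5 x -471.4 y -614.9 z 214.4 rz 0.864
```

drive_tool([
  {"x": -28, "y": -19, "z": 0, "rx": 0, "ry": 0, "rz": 0, "fingers": -1},
  {"x": -75, "y": -50, "z": 0, "rx": 0, "ry": 0, "rz": 0, "fingers": -1},
  {"x": -125, "y": -84, "z": 0, "rx": 0, "ry": 0, "rz": 0, "fingers": -1},
  {"x": -175, "y": -118, "z": 0, "rx": 0, "ry": 0, "rz": 0.1, "fingers": -1},
  {"x": -225, "y": -152, "z": 0, "rx": 0, "ry": 0, "rz": 0.2, "fingers": -1},
  {"x": -275, "y": -186, "z": 0, "rx": 0, "ry": 0, "rz": 0.3, "fingers": -1},
  {"x": -325, "y": -220, "z": 0, "rx": 0, "ry": 0, "rz": 0.4, "fingers": -1},
  {"x": -350, "y": -260, "z": 5, "rx": 0, "ry": 0, "rz": 0.5, "fingers": -1},
  {"x": -375, "y": -310, "z": 15, "rx": 0, "ry": 0, "rz": 0.6, "fingers": -1},
  {"x": -400, "y": -360, "z": 25, "rx": 0, "ry": 0, "rz": 0.7, "fingers": -1},
  {"x": -425, "y": -407, "z": 30, "rx": 0, "ry": 0, "rz": 0.8, "fingers": -1},
  {"x": -437, "y": -460, "z": 50, "rx": 0, "ry": 0, "rz": 0.864, "fingers": -1},
  {"x": -450, "y": -510, "z": 75, "rx": 0, "ry": 0, "rz": 0.864, "fingers": -1},
  {"x": -460, "y": -560, "z": 95, "rx": 0, "ry": 0, "rz": 0.864, "fingers": -1},
  {"x": -468, "y": -600, "z": 115, "rx": 0, "ry": 0, "rz": 0.864, "fingers": -1},
  {"x": -471.4, "y": -614.9, "z": 120, "rx": 0, "ry": 0, "rz": 0.864, "fingers": -1},
  {"x": -471.4, "y": -614.9, "z": 120, "rx": 0, "ry": 0, "rz": 0.864, "fingers": -1},
  {"x": -471.4, "y": -614.9, "z": 120, "rx": 0, "ry": 0, "rz": 0.864, "fingers": -1},
  {"x": -471.4, "y": -614.9, "z": 120, "rx": 0, "ry": 0, "rz": 0.864, "fingers": -1},
])

```text
time_s: 2.78
tool_pos: [0.4598, -0.1109, 0.111]
tool_rot: [179.9, -0.0, 112.6]
force: [0.8, -0.8, -0.2]
grip_width: 0.0873
grasp_force: 0.0
```

```bash
python3 go.py 459.2,-112.2,16.5,112.5
```

```text
t 2.77 pos [ 459.8 -110.9  111. ] rot [179.94  -0.   112.64] F [ 0.8 -0.8 -0.2] w 87.3 g 0.0 q [-24.   2.  36. 117.  -1.  61.  35.]
459.2,-112.2,16.5,112.5 x -0.9 y -1.1 z 94.5 rz 0.002
```

drive_tool([
  {"x": -1, "y": -1, "z": 30, "rx": 0, "ry": 0, "rz": 0.002, "fingers": -1},
  {"x": -1, "y": -1, "z": 60, "rx": 0, "ry": 0, "rz": 0.002, "fingers": -1},
  {"x": -1, "y": -1, "z": 80, "rx": 0, "ry": 0, "rz": 0.002, "fingers": -1},
  {"x": -1, "y": -1, "z": 90, "rx": 0, "ry": 0, "rz": 0.002, "fingers": -1},
  {"x": -1, "y": -1, "z": 94.5, "rx": 0, "ry": 0, "rz": 0.002, "fingers": -1},
  {"x": -1, "y": -1, "z": 94.5, "rx": 0, "ry": 0, "rz": 0.002, "fingers": -1},
  {"x": -1, "y": -1, "z": 94.5, "rx": 0, "ry": 0, "rz": 0.002, "fingers": 1},
  {"x": -1, "y": -1, "z": 94.5, "rx": 0, "ry": 0, "rz": 0.002, "fingers": 1},
  {"x": -1, "y": -1, "z": 94.5, "rx": 0, "ry": 0, "rz": 0.002, "fingers": 1},
  {"x": -1, "y": -1, "z": 94.5, "rx": 0, "ry": 0, "rz": 0.002, "fingers": 1},
  {"x": -1, "y": -1, "z": 94.5, "rx": 0, "ry": 0, "rz": 0.002, "fingers": 1},
  {"x": -1, "y": -1, "z": 94.5, "rx": 0, "ry": 0, "rz": 0.002, "fingers": 1},
], force=40)

```text
time_s: 4.28
tool_pos: [0.4591, -0.1133, 0.0161]
tool_rot: [180.0, 0.0, 112.4]
force: [0.2, 0.4, -1.3]
grip_width: 0.0354
grasp_force: 40.2
```

```bash
python3 go.py 459.2,-112.2,16.5,112.5
```

```text
t 4.28 pos [ 459.1 -113.3   16.1] rot [1.7995e+02 1.0000e-02 1.1241e+02] F [ 0.2  0.4 -1.3] w 35.4 g 40.2 q [-22.  11.  35. 122.  -9.  50.  41.]
459.2,-112.2,16.5,112.5 x 0.9 y 0.5 z -0.4 rz -0.002
```

```bash
python3 go.py 459.1,-113.3,150 629.3,301.2,150,112.5
```

```text
t 4.28 pos [ 459.1 -113.3   16.1] rot [1.7995e+02 1.0000e-02 1.1241e+02] F [ 0.2  0.4 -1.3] w 35.4 g 40.2 q [-22.  11.  35. 122.  -9.  50.  41.]
459.1,-113.3,150 x -0.0 y -0.0 z -133.9 
629.3,301.2,150,112.5 x 318.3 y 315.3 z -133.9 rz -0.002
```

drive_tool([
  {"x": 0, "y": 0, "z": -8, "rx": 0, "ry": 0, "rz": 0, "fingers": 1},
  {"x": 0, "y": 0, "z": -25, "rx": 0, "ry": 0, "rz": 0, "fingers": 1},
  {"x": 0, "y": 0, "z": -55, "rx": 0, "ry": 0, "rz": 0, "fingers": 1},
  {"x": 0, "y": 0, "z": -90, "rx": 0, "ry": 0, "rz": 0, "fingers": 1},
  {"x": 5, "y": 5, "z": -120, "rx": 0, "ry": 0, "rz": 0, "fingers": 1},
  {"x": 20, "y": 20, "z": -134, "rx": 0, "ry": 0, "rz": 0, "fingers": 1},
  {"x": 45, "y": 45, "z": -134, "rx": 0, "ry": 0, "rz": 0, "fingers": 1},
  {"x": 75, "y": 75, "z": -134, "rx": 0, "ry": 0, "rz": 0, "fingers": 1},
  {"x": 105, "y": 105, "z": -134, "rx": 0, "ry": 0, "rz": 0, "fingers": 1},
  {"x": 135, "y": 135, "z": -134, "rx": 0, "ry": 0, "rz": 0, "fingers": 1},
  {"x": 165, "y": 165, "z": -134, "rx": 0, "ry": 0, "rz": 0, "fingers": 1},
  {"x": 195, "y": 195, "z": -134, "rx": 0, "ry": 0, "rz": 0, "fingers": 1},
  {"x": 225, "y": 225, "z": -134, "rx": 0, "ry": 0, "rz": 0, "fingers": 1},
  {"x": 255, "y": 253, "z": -134, "rx": 0, "ry": 0, "rz": 0, "fingers": 1},
  {"x": 280, "y": 278, "z": -134, "rx": 0, "ry": 0, "rz": 0, "fingers": 1},
  {"x": 300, "y": 298, "z": -134, "rx": 0, "ry": 0, "rz": 0, "fingers": 1},
  {"x": 312, "y": 310, "z": -134, "rx": 0, "ry": 0, "rz": 0, "fingers": 1},
  {"x": 318.3, "y": 315.3, "z": -134, "rx": 0, "ry": 0, "rz": 0, "fingers": 1},
  {"x": 318.3, "y": 315.3, "z": -134, "rx": 0, "ry": 0, "rz": 0, "fingers": 1},
  {"x": 318.3, "y": 315.3, "z": -134, "rx": 0, "ry": 0, "rz": 0, "fingers": 1},
])

```text
time_s: 6.78
tool_pos: [0.629, 0.2994, 0.1503]
tool_rot: [-180.0, 0.0, 112.3]
force: [0.2, 0.4, -4.2]
grip_width: 0.0349
grasp_force: 40.0
```

```bash
python3 go.py 629.3,301.2,29,112.5; python3 - <<'E'
from h import *
T=[]
for n in('top','scene'):
    c=vision.read_camera(n);u=np.int32(proj(c,[[.6293,.3012,.1]])[0]);im=cv2.resize(c['image'][...,::-1],None,fx=4,fy=4,interpolation=cv2.INTER_CUBIC)
    T.append(im[max(0,u[1]*4-200):u[1]*4+200,max(0,u[0]*4-200):u[0]*4+200])
    T[-1]=cv2.resize(T[-1],(400,400))
cv2.imwrite('pics/f1.png',np.hstack(T))
E
```

```text
t 6.78 pos [629.  299.4 150.3] rot [-1.7998e+02  4.0000e-02  1.1231e+02] F [ 0.2  0.4 -4.2] w 34.9 g 40.0 q [-43.  27.  21.  82. -10.  72.   1.]
629.3,301.2,29,112.5 x 1.6 y 1.0 z 121.3 rz -0.003
```

View pics/f1.png

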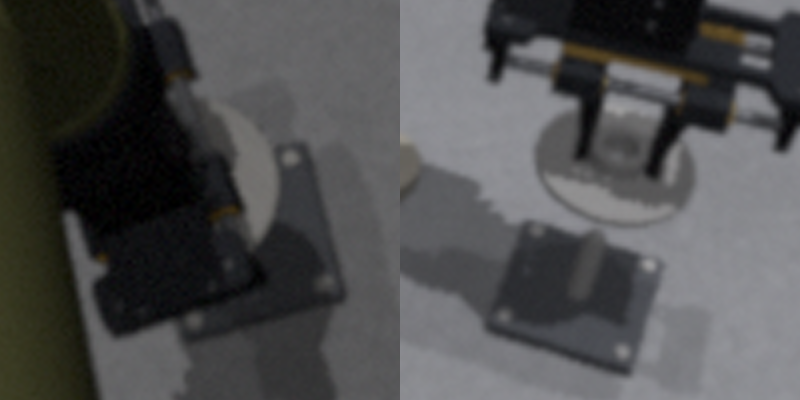

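The flange hangs level in the fingers, plate centre about (615,165) in the right crop, above the post at (590,265). Position readings look noisy, so I'll average a few before descending.

```bash
sed -i "s/^o=sensors.*/from cell import vision\nP=[]\nfor _ in range(6): vision.read_camera('top');o=sensors.get_obs();P.append(np.r_[o['tool_pos'],o['tool_rot'][2]])\nP=np.array(P);print('sd',(P.std(0)*[1000,1000,1000,1]).round(2));m=P.mean(0);p=m[:3]*1000;yaw=m[3];y=np.radians(yaw);c,s=np.cos(y),np.sin(y)/" go.py; python3 go.py 629.3,301.2,29,112.5
```

```text
sd [0.04 0.33 0.06 0.02]
t 7.17 pos [628.9 300.5 150.2] rot [ 1.8000e+02 -1.0000e-02  1.1239e+02] F [ 0.2 -0.1 -3.1] w 35.2 g 40.0 q [-43.  27.  21.  82. -10.  72.   1.]
629.3,301.2,29,112.5 x 0.5 y 0.6 z 121.2 rz -0.002
```

drive_tool([
  {"x": 0.5, "y": 0.5, "z": 15, "rx": 0, "ry": 0, "rz": 0, "fingers": 1},
  {"x": 0.5, "y": 0.5, "z": 35, "rx": 0, "ry": 0, "rz": 0, "fingers": 1},
  {"x": 0.5, "y": 0.5, "z": 50, "rx": 0, "ry": 0, "rz": 0, "fingers": 1},
  {"x": 0.5, "y": 0.5, "z": 56, "rx": 0, "ry": 0, "rz": 0, "fingers": 1},
  {"x": 0.5, "y": 0.5, "z": 61, "rx": 0, "ry": 0, "rz": 0, "fingers": 1},
  {"x": 0.5, "y": 0.5, "z": 65, "rx": 0, "ry": 0, "rz": 0, "fingers": 1},
  {"x": 0.5, "y": 0.5, "z": 70, "rx": 0, "ry": 0, "rz": 0, "fingers": 1},
  {"x": 0.5, "y": 0.5, "z": 75, "rx": 0, "ry": 0, "rz": 0, "fingers": 1},
  {"x": 0.5, "y": 0.5, "z": 75, "rx": 0, "ry": 0, "rz": 0, "fingers": 1},
])

```text
time_s: 8.3
tool_pos: [0.6288, 0.3016, 0.0745]
tool_rot: [-179.9, 0.0, 112.4]
force: [-0.1, -0.2, -3.6]
grip_width: 0.0351
grasp_force: 40.0
```

drive_tool([
  {"x": 0, "y": 0, "z": 8, "rx": 0, "ry": 0, "rz": 0, "fingers": 1},
  {"x": 0, "y": 0, "z": 18, "rx": 0, "ry": 0, "rz": 0, "fingers": 1},
  {"x": 0, "y": 0, "z": 28, "rx": 0, "ry": 0, "rz": 0, "fingers": 1},
  {"x": 0, "y": 0, "z": 36, "rx": 0, "ry": 0, "rz": 0, "fingers": 1},
  {"x": 0, "y": 0, "z": 41, "rx": 0, "ry": 0, "rz": 0, "fingers": 1},
  {"x": 0, "y": 0, "z": 44, "rx": 0, "ry": 0, "rz": 0, "fingers": 1},
  {"x": 0, "y": 0, "z": 45, "rx": 0, "ry": 0, "rz": 0, "fingers": 1},
  {"x": 0, "y": 0, "z": 46, "rx": 0, "ry": 0, "rz": 0, "fingers": 1},
  {"x": 0, "y": 0, "z": 46, "rx": 0, "ry": 0, "rz": 0, "fingers": 1},
])

```text
time_s: 9.43
tool_pos: [0.6293, 0.3017, 0.0293]
tool_rot: [180.0, -0.0, 112.4]
force: [0.6, -0.3, -5.1]
grip_width: 0.0352
grasp_force: 40.0
```

drive_tool([
  {"x": 0, "y": 0, "z": 0.7, "rx": 0, "ry": 0, "rz": 0, "fingers": 1},
  {"x": 0, "y": 0, "z": 1.2, "rx": 0, "ry": 0, "rz": 0, "fingers": 1},
  {"x": 0, "y": 0, "z": 1.2, "rx": 0, "ry": 0, "rz": 0, "fingers": 1},
])

```text
time_s: 9.8
tool_pos: [0.6293, 0.3017, 0.0282]
tool_rot: [180.0, -0.0, 112.4]
force: [-0.7, 0.2, -1.3]
grip_width: 0.0349
grasp_force: 40.0
```

drive_tool([
  {"x": 0, "y": 0, "z": 0, "rx": 0, "ry": 0, "rz": 0, "fingers": -1},
  {"x": 0, "y": 0, "z": 0, "rx": 0, "ry": 0, "rz": 0, "fingers": -1},
  {"x": 0, "y": 0, "z": 0, "rx": 0, "ry": 0, "rz": 0, "fingers": -1},
  {"x": 0, "y": 0, "z": 0, "rx": 0, "ry": 0, "rz": 0, "fingers": -1},
  {"x": 0, "y": 0, "z": -20, "rx": 0, "ry": 0, "rz": 0, "fingers": -1},
  {"x": 0, "y": 0, "z": -60, "rx": 0, "ry": 0, "rz": 0, "fingers": -1},
  {"x": 0, "y": 0, "z": -110, "rx": 0, "ry": 0, "rz": 0, "fingers": -1},
  {"x": 0, "y": 0, "z": -120, "rx": 0, "ry": 0, "rz": 0, "fingers": -1},
  {"x": 0, "y": 0, "z": -120, "rx": 0, "ry": 0, "rz": 0, "fingers": -1},
])

```text
time_s: 10.92
tool_pos: [0.6298, 0.302, 0.1497]
tool_rot: [179.8, -0.0, 112.4]
force: [0.3, -0.9, -0.7]
grip_width: 0.0874
grasp_force: 0.0
```

```bash
python3 go.py 457,308.5,100,112.5
```

```text
sd [0.25 0.1  0.65 0.  ]
t 11.22 pos [628.4 301.4 146.5] rot [-1.7986e+02  2.0000e-02  1.1241e+02] F [-0.2  0.9 -0. ] w 87.0 g 0.0 q [-43.  28.  21.  82. -10.  72.   1.]
457,308.5,100,112.5 x 71.9 y -155.7 z 46.5 rz -0.002
```

drive_tool([
  {"x": 20, "y": -40, "z": 0, "rx": 0, "ry": 0, "rz": 0, "fingers": -1},
  {"x": 40, "y": -85, "z": 0, "rx": 0, "ry": 0, "rz": 0, "fingers": -1},
  {"x": 60, "y": -130, "z": 10, "rx": 0, "ry": 0, "rz": 0, "fingers": -1},
  {"x": 71.9, "y": -155.7, "z": 30, "rx": 0, "ry": 0, "rz": 0, "fingers": -1},
  {"x": 71.9, "y": -155.7, "z": 46.5, "rx": 0, "ry": 0, "rz": 0, "fingers": -1},
  {"x": 71.9, "y": -155.7, "z": 46.5, "rx": 0, "ry": 0, "rz": 0, "fingers": -1},
  {"x": 71.9, "y": -155.7, "z": 46.5, "rx": 0, "ry": 0, "rz": 0, "fingers": -1},
])

```text
time_s: 12.1
tool_pos: [0.4594, 0.3085, 0.1017]
tool_rot: [179.9, 0.0, 112.3]
force: [0.7, 0.2, 0.5]
grip_width: 0.087
grasp_force: 0.0
```

```bash
python3 go.py 457,308.5,11,112.5
```

```text
sd [0.4  0.07 0.12 0.02]
t 12.4 pos [458.9 308.8 101.9] rot [ 1.7996e+02 -1.0000e-02  1.1238e+02] F [ 0.4 -0.1  0.1] w 86.9 g 0.0 q [-54.  13.  19. 107.  -5.  62. -10.]
457,308.5,11,112.5 x 0.5 y -1.9 z 90.9 rz -0.003
```

drive_tool([
  {"x": 0.5, "y": -1.7, "z": 30, "rx": 0, "ry": 0, "rz": 0, "fingers": -1},
  {"x": 0.5, "y": -1.7, "z": 60, "rx": 0, "ry": 0, "rz": 0, "fingers": -1},
  {"x": 0.5, "y": -1.7, "z": 80, "rx": 0, "ry": 0, "rz": 0, "fingers": -1},
  {"x": 0.5, "y": -1.7, "z": 88, "rx": 0, "ry": 0, "rz": 0, "fingers": -1},
  {"x": 0.5, "y": -1.7, "z": 90.5, "rx": 0, "ry": 0, "rz": 0, "fingers": -1},
  {"x": 0.5, "y": -1.7, "z": 90.5, "rx": 0, "ry": 0, "rz": 0, "fingers": 1},
  {"x": 0.5, "y": -1.7, "z": 90.5, "rx": 0, "ry": 0, "rz": 0, "fingers": 1},
  {"x": 0.5, "y": -1.7, "z": 90.5, "rx": 0, "ry": 0, "rz": 0, "fingers": 1},
  {"x": 0.5, "y": -1.7, "z": 90.5, "rx": 0, "ry": 0, "rz": 0, "fingers": 1},
  {"x": 0.5, "y": -1.7, "z": 90.5, "rx": 0, "ry": 0, "rz": 0, "fingers": 1},
], force=30)

```text
time_s: 13.65
tool_pos: [0.4565, 0.309, 0.0115]
tool_rot: [179.9, -0.0, 112.4]
force: [-0.4, 0.5, 4.0]
grip_width: 0.065
grasp_force: 30.0
```

```bash
python3 go.py 629.3,301.2,130,112.5
```

```text
sd [0.01 0.01 0.02 0.  ]
t 13.95 pos [456.5 309.   11.5] rot [ 1.7995e+02 -2.0000e-02  1.1240e+02] F [ 0.1 -0.3  5.4] w 65.2 g 30.0 q [-53.  19.  18. 111.  -8.  51.  -8.]
629.3,301.2,130,112.5 x -73.1 y 156.8 z -118.5 rz -0.002
```

drive_tool([
  {"x": 0, "y": 0, "z": -8, "rx": 0, "ry": 0, "rz": 0, "fingers": 1},
  {"x": 0, "y": 0, "z": -30, "rx": 0, "ry": 0, "rz": 0, "fingers": 1},
  {"x": 0, "y": 0, "z": -65, "rx": 0, "ry": 0, "rz": 0, "fingers": 1},
  {"x": 0, "y": 0, "z": -100, "rx": 0, "ry": 0, "rz": 0, "fingers": 1},
  {"x": -8, "y": 15, "z": -118, "rx": 0, "ry": 0, "rz": 0, "fingers": 1},
  {"x": -22, "y": 45, "z": -118, "rx": 0, "ry": 0, "rz": 0, "fingers": 1},
  {"x": -38, "y": 80, "z": -118, "rx": 0, "ry": 0, "rz": 0, "fingers": 1},
  {"x": -54, "y": 115, "z": -118, "rx": 0, "ry": 0, "rz": 0, "fingers": 1},
  {"x": -67, "y": 143, "z": -118, "rx": 0, "ry": 0, "rz": 0, "fingers": 1},
  {"x": -73.1, "y": 156.8, "z": -118, "rx": 0, "ry": 0, "rz": 0, "fingers": 1},
  {"x": -73.1, "y": 156.8, "z": -118, "rx": 0, "ry": 0, "rz": 0, "fingers": 1},
  {"x": -73.1, "y": 156.8, "z": -118, "rx": 0, "ry": 0, "rz": 0, "fingers": 1},
])

```text
time_s: 15.45
tool_pos: [0.6278, 0.301, 0.1285]
tool_rot: [-179.9, -0.0, 112.4]
force: [0.5, 0.9, -1.1]
grip_width: 0.0649
grasp_force: 30.0
```

```bash
python3 go.py 629.3,301.2,43,112.5
```

```text
sd [0.25 0.07 0.18 0.01]
t 15.75 pos [628.1 301.3 129. ] rot [ 1.7999e+02 -2.0000e-02  1.1244e+02] F [ 0.2  0.1 -0.6] w 64.9 g 30.0 q [-44.  28.  22.  83. -11.  70.   2.]
629.3,301.2,43,112.5 x -0.5 y 1.1 z 86.0 rz -0.001
```

drive_tool([
  {"x": -0.5, "y": 1, "z": 10, "rx": 0, "ry": 0, "rz": 0, "fingers": 1},
  {"x": -0.5, "y": 1, "z": 30, "rx": 0, "ry": 0, "rz": 0, "fingers": 1},
  {"x": -0.5, "y": 1, "z": 41, "rx": 0, "ry": 0, "rz": 0, "fingers": 1},
  {"x": -0.5, "y": 1, "z": 47, "rx": 0, "ry": 0, "rz": 0, "fingers": 1},
  {"x": -0.5, "y": 1, "z": 52, "rx": 0, "ry": 0, "rz": 0, "fingers": 1},
  {"x": -0.5, "y": 1, "z": 58, "rx": 0, "ry": 0, "rz": 0, "fingers": 1},
  {"x": -0.5, "y": 1, "z": 68, "rx": 0, "ry": 0, "rz": 0, "fingers": 1},
  {"x": -0.5, "y": 1, "z": 76, "rx": 0, "ry": 0, "rz": 0, "fingers": 1},
  {"x": -0.5, "y": 1, "z": 81, "rx": 0, "ry": 0, "rz": 0, "fingers": 1},
  {"x": -0.5, "y": 1, "z": 83.5, "rx": 0, "ry": 0, "rz": 0, "fingers": 1},
  {"x": -0.5, "y": 1, "z": 84, "rx": 0, "ry": 0, "rz": 0, "fingers": 1},
  {"x": -0.5, "y": 1, "z": 84, "rx": 0, "ry": 0, "rz": 0, "fingers": 1},
])

```text
time_s: 17.25
tool_pos: [0.6302, 0.3008, 0.0452]
tool_rot: [180.0, -0.0, 112.4]
force: [0.1, -0.6, -1.6]
grip_width: 0.0652
grasp_force: 30.0
```

drive_tool([
  {"x": 0, "y": 0, "z": 0.6, "rx": 0, "ry": 0, "rz": 0, "fingers": 1},
  {"x": 0, "y": 0, "z": 1.2, "rx": 0, "ry": 0, "rz": 0, "fingers": 1},
  {"x": 0, "y": 0, "z": 1.6, "rx": 0, "ry": 0, "rz": 0, "fingers": 1},
  {"x": 0, "y": 0, "z": 1.6, "rx": 0, "ry": 0, "rz": 0, "fingers": 1},
])

```text
time_s: 17.75
tool_pos: [0.6301, 0.3008, 0.0436]
tool_rot: [180.0, -0.0, 112.4]
force: [-0.5, 0.1, 0.7]
grip_width: 0.0651
grasp_force: 30.0
```

drive_tool([
  {"x": 0, "y": 0, "z": 0, "rx": 0, "ry": 0, "rz": 0, "fingers": -1},
  {"x": 0, "y": 0, "z": 0, "rx": 0, "ry": 0, "rz": 0, "fingers": -1},
  {"x": 0, "y": 0, "z": 0, "rx": 0, "ry": 0, "rz": 0, "fingers": -1},
  {"x": 0, "y": 0, "z": -20, "rx": 0, "ry": 0, "rz": 0, "fingers": -1},
  {"x": 0, "y": 0, "z": -60, "rx": 0, "ry": 0, "rz": 0, "fingers": -1},
  {"x": 0, "y": 0, "z": -100, "rx": 0, "ry": 0, "rz": 0, "fingers": -1},
  {"x": 0, "y": 0, "z": -105, "rx": 0, "ry": 0, "rz": 0, "fingers": -1},
  {"x": 0, "y": 0, "z": -105, "rx": 0, "ry": 0, "rz": 0, "fingers": -1},
])

```text
time_s: 18.75
tool_pos: [0.6302, 0.3009, 0.1494]
tool_rot: [179.9, -0.0, 112.4]
force: [1.4, -0.2, -0.5]
grip_width: 0.0869
grasp_force: 0.0
```

```bash
python3 go.py 609.3,92.8,90,112.5;  python3 - <<'E'
from h import *
c=vision.read_camera('scene');u=np.int32(proj(c,[[.6293,.3012,.06]])[0]);im=cv2.resize(c['image'][...,::-1],None,fx=6,fy=6,interpolation=cv2.INTER_CUBIC)
cv2.imwrite('pics/w1.png',im[u[1]*6-200:u[1]*6+200,u[0]*6-200:u[0]*6+200])
E
```

```text
sd [0.16 0.07 0.42 0.  ]
t 19.05 pos [629.3 300.5 147.1] rot [-1.7989e+02  2.0000e-02  1.1240e+02] F [ 0.5 -0.6  0.1] w 87.1 g 0.0 q [-44.  28.  22.  82. -11.  72.   2.]
609.3,92.8,90,112.5 x -184.4 y -97.6 z 57.1 rz -0.002
```

View pics/w1.png

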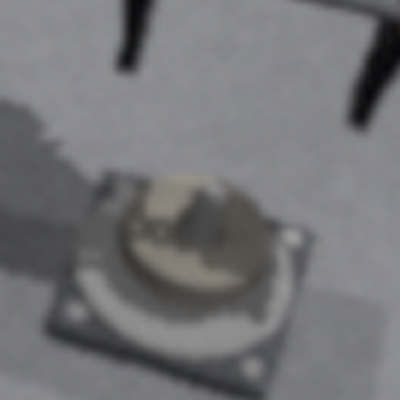

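The crop shows the flange flat on the base and the wheel level on its hub, centred about (200,235), with the post through it. Next the spacer.

drive_tool([
  {"x": -30, "y": -16, "z": 0, "rx": 0, "ry": 0, "rz": 0, "fingers": -1},
  {"x": -75, "y": -40, "z": 0, "rx": 0, "ry": 0, "rz": 0, "fingers": -1},
  {"x": -125, "y": -66, "z": 10, "rx": 0, "ry": 0, "rz": 0, "fingers": -1},
  {"x": -165, "y": -87, "z": 30, "rx": 0, "ry": 0, "rz": 0, "fingers": -1},
  {"x": -184.4, "y": -97.6, "z": 57, "rx": 0, "ry": 0, "rz": 0, "fingers": -1},
  {"x": -184.4, "y": -97.6, "z": 57, "rx": 0, "ry": 0, "rz": 0, "fingers": -1},
  {"x": -184.4, "y": -97.6, "z": 57, "rx": 0, "ry": 0, "rz": 0, "fingers": -1},
  {"x": -184.4, "y": -97.6, "z": 57, "rx": 0, "ry": 0, "rz": 0, "fingers": -1},
])

```text
time_s: 20.1
tool_pos: [0.611, 0.0954, 0.0925]
tool_rot: [179.9, -0.0, 112.6]
force: [0.8, 0.3, -0.2]
grip_width: 0.0866
grasp_force: 0.0
```

```bash
python3 go.py 609.3,92.8,11,112.5
```

```text
sd [0.22 0.55 0.27 0.04]
t 20.4 pos [610.5  94.3  91.9] rot [179.97   0.   112.44] F [0.3 0.4 0.7] w 86.9 g 0.0 q [-32.  21.  26.  98. -10.  63.  19.]
609.3,92.8,11,112.5 x -0.9 y -1.7 z 80.9 rz -0.000
```

drive_tool([
  {"x": -0.5, "y": -1, "z": 30, "rx": 0, "ry": 0, "rz": 0, "fingers": -1},
  {"x": -0.5, "y": -1, "z": 60, "rx": 0, "ry": 0, "rz": 0, "fingers": -1},
  {"x": -0.5, "y": -1, "z": 75, "rx": 0, "ry": 0, "rz": 0, "fingers": -1},
  {"x": -0.5, "y": -1, "z": 80.5, "rx": 0, "ry": 0, "rz": 0, "fingers": -1},
  {"x": -0.5, "y": -1, "z": 80.5, "rx": 0, "ry": 0, "rz": 0, "fingers": -1},
], force=20)

```text
time_s: 21.02
tool_pos: [0.6098, 0.0922, 0.0112]
tool_rot: [180.0, 0.0, 112.4]
force: [0.1, 0.5, 0.8]
grip_width: 0.0867
grasp_force: 0.0
```

```bash
python3 go.py 609.3,92.8,11,112.5
```

```text
sd [0.16 0.03 0.15 0.  ]
t 21.32 pos [610.1  92.3  11.8] rot [179.93   0.   112.4 ] F [-0.6 -0.  -0.5] w 87.1 g 0.0 q [-31.  27.  24. 101. -13.  55.  21.]
609.3,92.8,11,112.5 x 0.7 y -0.6 z 0.8 rz -0.002
```

drive_tool([
  {"x": 0.7, "y": -0.6, "z": 0.8, "rx": 0, "ry": 0, "rz": 0, "fingers": -1},
  {"x": 0.7, "y": -0.6, "z": 0.8, "rx": 0, "ry": 0, "rz": 0, "fingers": 1},
  {"x": 0.7, "y": -0.6, "z": 0.8, "rx": 0, "ry": 0, "rz": 0, "fingers": 1},
  {"x": 0.7, "y": -0.6, "z": 0.8, "rx": 0, "ry": 0, "rz": 0, "fingers": 1},
  {"x": 0.7, "y": -0.6, "z": 0.8, "rx": 0, "ry": 0, "rz": 0, "fingers": 1},
  {"x": 0.7, "y": -0.6, "z": 0.8, "rx": 0, "ry": 0, "rz": 0, "fingers": 1},
  {"x": 0.7, "y": -0.6, "z": 0.8, "rx": 0, "ry": 0, "rz": 0, "fingers": 1},
])

```text
time_s: 22.2
tool_pos: [0.6085, 0.0926, 0.01]
tool_rot: [180.0, -0.0, 112.4]
force: [0.5, 0.1, -0.9]
grip_width: 0.0493
grasp_force: 20.0
```

```bash
python3 go.py 629.3,301.2,130,112.5
```

```text
sd [0.02 0.02 0.01 0.  ]
t 22.5 pos [608.5  92.6  10. ] rot [180.   -0.  112.4] F [ 1.1  1.1 -0.3] w 49.6 g 20.0 q [-31.  27.  24. 101. -13.  54.  21.]
629.3,301.2,130,112.5 x 184.9 y 98.7 z -120.0 rz -0.002
```

drive_tool([
  {"x": 0, "y": 0, "z": -8, "rx": 0, "ry": 0, "rz": 0, "fingers": 1},
  {"x": 0, "y": 0, "z": -30, "rx": 0, "ry": 0, "rz": 0, "fingers": 1},
  {"x": 0, "y": 0, "z": -65, "rx": 0, "ry": 0, "rz": 0, "fingers": 1},
  {"x": 5, "y": 3, "z": -100, "rx": 0, "ry": 0, "rz": 0, "fingers": 1},
  {"x": 25, "y": 13, "z": -120, "rx": 0, "ry": 0, "rz": 0, "fingers": 1},
  {"x": 55, "y": 29, "z": -120, "rx": 0, "ry": 0, "rz": 0, "fingers": 1},
  {"x": 90, "y": 48, "z": -120, "rx": 0, "ry": 0, "rz": 0, "fingers": 1},
  {"x": 125, "y": 67, "z": -120, "rx": 0, "ry": 0, "rz": 0, "fingers": 1},
  {"x": 155, "y": 83, "z": -120, "rx": 0, "ry": 0, "rz": 0, "fingers": 1},
  {"x": 175, "y": 93, "z": -120, "rx": 0, "ry": 0, "rz": 0, "fingers": 1},
  {"x": 184.9, "y": 98.7, "z": -120, "rx": 0, "ry": 0, "rz": 0, "fingers": 1},
  {"x": 184.9, "y": 98.7, "z": -120, "rx": 0, "ry": 0, "rz": 0, "fingers": 1},
  {"x": 184.9, "y": 98.7, "z": -120, "rx": 0, "ry": 0, "rz": 0, "fingers": 1},
  {"x": 184.9, "y": 98.7, "z": -120, "rx": 0, "ry": 0, "rz": 0, "fingers": 1},
])

```text
time_s: 24.25
tool_pos: [0.6297, 0.2995, 0.1302]
tool_rot: [180.0, 0.0, 112.3]
force: [-0.4, 0.4, -0.6]
grip_width: 0.0497
grasp_force: 20.0
```

```bash
python3 go.py 629.3,301.2,58,112.5
```

```text
sd [0.11 0.41 0.04 0.03]
t 24.55 pos [629.4 300.5 130.1] rot [179.99  -0.   112.39] F [-0.7  0.1  0.1] w 49.5 g 20.0 q [-44.  28.  22.  83. -11.  70.   2.]
629.3,301.2,58,112.5 x 0.7 y 0.1 z 72.1 rz -0.003
```

drive_tool([
  {"x": 0.4, "y": 0, "z": 10, "rx": 0, "ry": 0, "rz": 0, "fingers": 1},
  {"x": 0.4, "y": 0, "z": 30, "rx": 0, "ry": 0, "rz": 0, "fingers": 1},
  {"x": 0.4, "y": 0, "z": 42, "rx": 0, "ry": 0, "rz": 0, "fingers": 1},
  {"x": 0.4, "y": 0, "z": 47, "rx": 0, "ry": 0, "rz": 0, "fingers": 1},
  {"x": 0.4, "y": 0, "z": 51, "rx": 0, "ry": 0, "rz": 0, "fingers": 1},
  {"x": 0.4, "y": 0, "z": 55, "rx": 0, "ry": 0, "rz": 0, "fingers": 1},
  {"x": 0.4, "y": 0, "z": 60, "rx": 0, "ry": 0, "rz": 0, "fingers": 1},
  {"x": 0.4, "y": 0, "z": 65, "rx": 0, "ry": 0, "rz": 0, "fingers": 1},
  {"x": 0.4, "y": 0, "z": 68.5, "rx": 0, "ry": 0, "rz": 0, "fingers": 1},
  {"x": 0.4, "y": 0, "z": 70.5, "rx": 0, "ry": 0, "rz": 0, "fingers": 1},
  {"x": 0.4, "y": 0, "z": 70.5, "rx": 0, "ry": 0, "rz": 0, "fingers": 1},
])

```text
time_s: 25.92
tool_pos: [0.629, 0.3015, 0.0593]
tool_rot: [-180.0, 0.0, 112.4]
force: [1.1, 1.2, -0.1]
grip_width: 0.0494
grasp_force: 20.0
```

drive_tool([
  {"x": 0, "y": 0, "z": 0.6, "rx": 0, "ry": 0, "rz": 0, "fingers": 1},
  {"x": 0, "y": 0, "z": 1.2, "rx": 0, "ry": 0, "rz": 0, "fingers": 1},
  {"x": 0, "y": 0, "z": 1.4, "rx": 0, "ry": 0, "rz": 0, "fingers": 1},
  {"x": 0, "y": 0, "z": 1.4, "rx": 0, "ry": 0, "rz": 0, "fingers": 1},
])

```text
time_s: 26.42
tool_pos: [0.6291, 0.3016, 0.0581]
tool_rot: [180.0, -0.0, 112.4]
force: [-0.1, -0.4, -1.2]
grip_width: 0.0494
grasp_force: 20.0
```

drive_tool([
  {"x": 0, "y": 0, "z": 0, "rx": 0, "ry": 0, "rz": 0, "fingers": -1},
  {"x": 0, "y": 0, "z": 0, "rx": 0, "ry": 0, "rz": 0, "fingers": -1},
  {"x": 0, "y": 0, "z": 0, "rx": 0, "ry": 0, "rz": 0, "fingers": -1},
  {"x": 0, "y": 0, "z": -15, "rx": 0, "ry": 0, "rz": 0, "fingers": -1},
  {"x": 0, "y": 0, "z": -50, "rx": 0, "ry": 0, "rz": 0, "fingers": -1},
  {"x": 0, "y": 0, "z": -85, "rx": 0, "ry": 0, "rz": 0, "fingers": -1},
  {"x": 0, "y": 0, "z": -92, "rx": 0, "ry": 0, "rz": 0, "fingers": -1},
  {"x": 0, "y": 0, "z": -92, "rx": 0, "ry": 0, "rz": 0, "fingers": -1},
])

```text
time_s: 27.42
tool_pos: [0.6293, 0.3017, 0.1508]
tool_rot: [179.9, -0.0, 112.4]
force: [-0.8, 0.2, -0.4]
grip_width: 0.0872
grasp_force: 0.0
```

```bash
python3 go.py 628.3,-287.3,150,112.5 628.3,-287.3,90,112.5;  python3 - <<'E'
from h import *
c=vision.read_camera('scene');u=np.int32(proj(c,[[.6293,.3012,.06]])[0]);im=cv2.resize(c['image'][...,::-1],None,fx=6,fy=6,interpolation=cv2.INTER_CUBIC)
cv2.imwrite('pics/s1.png',im[u[1]*6-200:u[1]*6+200,u[0]*6-200:u[0]*6+200])
E
```

```text
sd [0.16 0.04 0.37 0.  ]
t 27.73 pos [628.4 301.3 148.7] rot [-1.7988e+02  2.0000e-02  1.1241e+02] F [-0.8 -0.6  0. ] w 86.6 g 0.0 q [-44.  28.  22.  82. -11.  72.   2.]
628.3,-287.3,150,112.5 x -544.1 y -224.5 z -1.3 rz -0.002
628.3,-287.3,90,112.5 x -544.1 y -224.5 z 58.7 rz -0.002
```

View pics/s1.png

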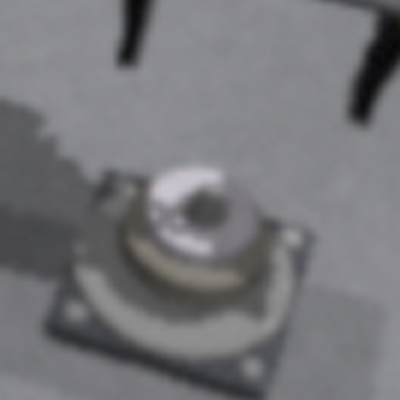

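The spacer lies flat on the wheel, centred about (205,210), with the post showing in its bore. Next the nut.

drive_tool([
  {"x": -25, "y": -10, "z": 0, "rx": 0, "ry": 0, "rz": 0, "fingers": -1},
  {"x": -70, "y": -29, "z": 0, "rx": 0, "ry": 0, "rz": 0, "fingers": -1},
  {"x": -120, "y": -49, "z": 0, "rx": 0, "ry": 0, "rz": 0, "fingers": -1},
  {"x": -170, "y": -70, "z": 0, "rx": 0, "ry": 0, "rz": 0, "fingers": -1},
  {"x": -220, "y": -91, "z": 0, "rx": 0, "ry": 0, "rz": 0, "fingers": -1},
  {"x": -270, "y": -111, "z": 0, "rx": 0, "ry": 0, "rz": 0, "fingers": -1},
  {"x": -320, "y": -132, "z": 0, "rx": 0, "ry": 0, "rz": 0, "fingers": -1},
  {"x": -370, "y": -153, "z": 0, "rx": 0, "ry": 0, "rz": 0, "fingers": -1},
  {"x": -420, "y": -173, "z": 0, "rx": 0, "ry": 0, "rz": 0, "fingers": -1},
  {"x": -470, "y": -194, "z": 0, "rx": 0, "ry": 0, "rz": 0, "fingers": -1},
  {"x": -515, "y": -212, "z": 20, "rx": 0, "ry": 0, "rz": 0, "fingers": -1},
  {"x": -540, "y": -223, "z": 45, "rx": 0, "ry": 0, "rz": 0, "fingers": -1},
  {"x": -544.1, "y": -224.5, "z": 58.7, "rx": 0, "ry": 0, "rz": 0, "fingers": -1},
  {"x": -544.1, "y": -224.5, "z": 58.7, "rx": 0, "ry": 0, "rz": 0, "fingers": -1},
  {"x": -544.1, "y": -224.5, "z": 58.7, "rx": 0, "ry": 0, "rz": 0, "fingers": -1},
  {"x": -544.1, "y": -224.5, "z": 58.7, "rx": 0, "ry": 0, "rz": 0, "fingers": -1},
  {"x": -544.1, "y": -224.5, "z": 58.7, "rx": 0, "ry": 0, "rz": 0, "fingers": -1},
])

```text
time_s: 29.9
tool_pos: [0.6297, -0.2862, 0.0922]
tool_rot: [179.9, 0.0, 112.5]
force: [-0.1, -0.6, 0.5]
grip_width: 0.0869
grasp_force: 0.0
```

```bash
python3 go.py 628.3,-287.3,12,112.5
```

```text
sd [0.19 0.21 0.22 0.02]
t 30.2 pos [ 629.2 -286.8   91.7] rot [180.    0.  112.4] F [-0.2  0.1 -0.2] w 87.1 g 0.0 q [ -1.  31.  33.  87. -18.  67.  57.]
628.3,-287.3,12,112.5 x -0.2 y -1.0 z 79.7 rz -0.001
```

drive_tool([
  {"x": -0.2, "y": -0.8, "z": 30, "rx": 0, "ry": 0, "rz": 0, "fingers": -1},
  {"x": -0.2, "y": -0.8, "z": 60, "rx": 0, "ry": 0, "rz": 0, "fingers": -1},
  {"x": -0.2, "y": -0.8, "z": 74, "rx": 0, "ry": 0, "rz": 0, "fingers": -1},
  {"x": -0.2, "y": -0.8, "z": 79.5, "rx": 0, "ry": 0, "rz": 0, "fingers": -1},
  {"x": -0.2, "y": -0.8, "z": 79.5, "rx": 0, "ry": 0, "rz": 0, "fingers": -1},
  {"x": -0.2, "y": -0.8, "z": 79.5, "rx": 0, "ry": 0, "rz": 0, "fingers": 1},
  {"x": -0.2, "y": -0.8, "z": 79.5, "rx": 0, "ry": 0, "rz": 0, "fingers": 1},
  {"x": -0.2, "y": -0.8, "z": 79.5, "rx": 0, "ry": 0, "rz": 0, "fingers": 1},
  {"x": -0.2, "y": -0.8, "z": 79.5, "rx": 0, "ry": 0, "rz": 0, "fingers": 1},
  {"x": -0.2, "y": -0.8, "z": 79.5, "rx": 0, "ry": 0, "rz": 0, "fingers": 1},
  {"x": -0.2, "y": -0.8, "z": 79.5, "rx": 0, "ry": 0, "rz": 0, "fingers": 1},
], force=25)

```text
time_s: 31.58
tool_pos: [0.6283, -0.2875, 0.0118]
tool_rot: [180.0, -0.0, 112.4]
force: [0.3, 0.5, 0.6]
grip_width: 0.0418
grasp_force: 25.0
```

```bash
python3 go.py 629.3,301.2,150,112.5
```

```text
sd [0.01 0.02 0.01 0.  ]
t 31.88 pos [ 628.3 -287.5   11.9] rot [179.99  -0.   112.4 ] F [-0.1  0.4  0.7] w 41.7 g 25.0 q [  0.  36.  31.  90. -20.  60.  59.]
629.3,301.2,150,112.5 x 543.9 y 225.3 z -138.1 rz -0.002
```

drive_tool([
  {"x": 0, "y": 0, "z": -8, "rx": 0, "ry": 0, "rz": 0, "fingers": 1},
  {"x": 0, "y": 0, "z": -30, "rx": 0, "ry": 0, "rz": 0, "fingers": 1},
  {"x": 0, "y": 0, "z": -65, "rx": 0, "ry": 0, "rz": 0, "fingers": 1},
  {"x": 0, "y": 0, "z": -105, "rx": 0, "ry": 0, "rz": 0, "fingers": 1},
  {"x": 15, "y": 6, "z": -132, "rx": 0, "ry": 0, "rz": 0, "fingers": 1},
  {"x": 45, "y": 19, "z": -138, "rx": 0, "ry": 0, "rz": 0, "fingers": 1},
  {"x": 85, "y": 35, "z": -138, "rx": 0, "ry": 0, "rz": 0, "fingers": 1},
  {"x": 130, "y": 54, "z": -138, "rx": 0, "ry": 0, "rz": 0, "fingers": 1},
  {"x": 175, "y": 72, "z": -138, "rx": 0, "ry": 0, "rz": 0, "fingers": 1},
  {"x": 220, "y": 91, "z": -138, "rx": 0, "ry": 0, "rz": 0, "fingers": 1},
  {"x": 265, "y": 110, "z": -138, "rx": 0, "ry": 0, "rz": 0, "fingers": 1},
  {"x": 310, "y": 128, "z": -138, "rx": 0, "ry": 0, "rz": 0, "fingers": 1},
  {"x": 355, "y": 147, "z": -138, "rx": 0, "ry": 0, "rz": 0, "fingers": 1},
  {"x": 400, "y": 166, "z": -138, "rx": 0, "ry": 0, "rz": 0, "fingers": 1},
  {"x": 445, "y": 184, "z": -138, "rx": 0, "ry": 0, "rz": 0, "fingers": 1},
  {"x": 485, "y": 201, "z": -138, "rx": 0, "ry": 0, "rz": 0, "fingers": 1},
  {"x": 515, "y": 213, "z": -138, "rx": 0, "ry": 0, "rz": 0, "fingers": 1},
  {"x": 535, "y": 222, "z": -138, "rx": 0, "ry": 0, "rz": 0, "fingers": 1},
  {"x": 543.9, "y": 225.3, "z": -138, "rx": 0, "ry": 0, "rz": 0, "fingers": 1},
  {"x": 543.9, "y": 225.3, "z": -138, "rx": 0, "ry": 0, "rz": 0, "fingers": 1},
])

```text
time_s: 34.38
tool_pos: [0.6295, 0.3006, 0.1502]
tool_rot: [180.0, 0.0, 112.4]
force: [-0.2, -1.1, -2.2]
grip_width: 0.042
grasp_force: 25.0
```

```bash
python3 go.py 629.3,301.2,90,112.5; sleep 0; python3 go.py 629.3,301.2,70,112.5
```

```text
sd [0.09 0.32 0.03 0.02]
t 34.67 pos [629.8 299.3 150.1] rot [1.8000e+02 2.0000e-02 1.1231e+02] F [ 1.  -0.1 -0.5] w 41.9 g 25.0 q [-44.  28.  23.  82. -11.  72.   2.]
629.3,301.2,90,112.5 x 1.9 y 0.3 z 60.1 rz -0.004
sd [0.09 0.32 0.05 0.03]
t 34.98 pos [629.4 300.7 149.9] rot [180.   -0.  112.4] F [ 0.8  0.2 -1.2] w 42.0 g 25.0 q [-44.  28.  23.  82. -11.  72.   2.]
629.3,301.2,70,112.5 x 0.5 y 0.1 z 79.9 rz -0.002
```

drive_tool([
  {"x": 0.3, "y": 0, "z": 10, "rx": 0, "ry": 0, "rz": 0, "fingers": 1},
  {"x": 0.3, "y": 0, "z": 30, "rx": 0, "ry": 0, "rz": 0, "fingers": 1},
  {"x": 0.3, "y": 0, "z": 50, "rx": 0, "ry": 0, "rz": 0, "fingers": 1},
  {"x": 0.3, "y": 0, "z": 58, "rx": 0, "ry": 0, "rz": 0, "fingers": 1},
  {"x": 0.3, "y": 0, "z": 63, "rx": 0, "ry": 0, "rz": 0, "fingers": 1},
  {"x": 0.3, "y": 0, "z": 67, "rx": 0, "ry": 0, "rz": 0, "fingers": 1},
  {"x": 0.3, "y": 0, "z": 71, "rx": 0, "ry": 0, "rz": 0, "fingers": 1},
  {"x": 0.3, "y": 0, "z": 75, "rx": 0, "ry": 0, "rz": 0, "fingers": 1},
  {"x": 0.3, "y": 0, "z": 78, "rx": 0, "ry": 0, "rz": 0, "fingers": 1},
  {"x": 0.3, "y": 0, "z": 78.5, "rx": 0, "ry": 0, "rz": 0, "fingers": 1},
  {"x": 0.3, "y": 0, "z": 78.5, "rx": 0, "ry": 0, "rz": 0, "fingers": 1},
])

```text
time_s: 36.35
tool_pos: [0.6292, 0.3015, 0.0715]
tool_rot: [180.0, -0.0, 112.4]
force: [0.5, 0.3, -1.6]
grip_width: 0.0418
grasp_force: 25.0
```

drive_tool([
  {"x": 0, "y": 0, "z": 0.6, "rx": 0, "ry": 0, "rz": 0, "fingers": 1},
  {"x": 0, "y": 0, "z": 1.2, "rx": 0, "ry": 0, "rz": 0, "fingers": 1},
  {"x": 0, "y": 0, "z": 1.6, "rx": 0, "ry": 0, "rz": 0, "fingers": 1},
  {"x": 0, "y": 0, "z": 1.6, "rx": 0, "ry": 0, "rz": 0, "fingers": 1},
])

```text
time_s: 36.85
tool_pos: [0.6292, 0.3015, 0.0699]
tool_rot: [180.0, -0.0, 112.4]
force: [-1.1, 0.1, 0.2]
grip_width: 0.0417
grasp_force: 25.0
```

Seated. Now I release, lift and back away for a clear view.

drive_tool([
  {"x": 0, "y": 0, "z": 0, "rx": 0, "ry": 0, "rz": 0, "fingers": -1},
  {"x": 0, "y": 0, "z": 0, "rx": 0, "ry": 0, "rz": 0, "fingers": -1},
  {"x": 0, "y": 0, "z": 0, "rx": 0, "ry": 0, "rz": 0, "fingers": -1},
  {"x": 0, "y": 0, "z": 0, "rx": 0, "ry": 0, "rz": 0, "fingers": -1},
  {"x": 0, "y": 0, "z": -15, "rx": 0, "ry": 0, "rz": 0, "fingers": -1},
  {"x": 0, "y": 0, "z": -50, "rx": 0, "ry": 0, "rz": 0, "fingers": -1},
  {"x": 0, "y": 0, "z": -100, "rx": 0, "ry": 0, "rz": 0, "fingers": -1},
  {"x": -50, "y": -20, "z": -130, "rx": 0, "ry": 0, "rz": 0, "fingers": -1},
  {"x": -100, "y": -50, "z": -130, "rx": 0, "ry": 0, "rz": 0, "fingers": -1},
  {"x": -150, "y": -80, "z": -130, "rx": 0, "ry": 0, "rz": 0, "fingers": -1},
  {"x": -200, "y": -110, "z": -130, "rx": 0, "ry": 0, "rz": 0, "fingers": -1},
  {"x": -250, "y": -130, "z": -130, "rx": 0, "ry": 0, "rz": 0, "fingers": -1},
  {"x": -300, "y": -140, "z": -130, "rx": 0, "ry": 0, "rz": 0, "fingers": -1},
  {"x": -300, "y": -140, "z": -130, "rx": 0, "ry": 0, "rz": 0, "fingers": -1},
  {"x": -300, "y": -140, "z": -130, "rx": 0, "ry": 0, "rz": 0, "fingers": -1},
  {"x": -300, "y": -140, "z": -130, "rx": 0, "ry": 0, "rz": 0, "fingers": -1},
])

```text
time_s: 38.85
tool_pos: [0.6142, -0.0272, 0.2]
tool_rot: [180.0, -0.0, 112.6]
force: [0.6, 0.8, 0.8]
grip_width: 0.0869
grasp_force: 0.0
```

```bash
python3 - <<'E'
from h import *
T=[]
for n in('top','scene'):
    c=vision.read_camera(n);u=np.int32(proj(c,[[.6293,.3012,.06]])[0]);im=cv2.resize(c['image'][...,::-1],None,fx=6,fy=6,interpolation=cv2.INTER_CUBIC)
    for r,z in((.05,.018),(.033,.048),(.025,.058),(.011,.076)):cv2.polylines(im,[np.int32(proj(c,ring(r,z)+[.6293,.3012,0])*6+2.5)],True,(0,0,255))
    T.append(im[u[1]*6-200:u[1]*6+200,u[0]*6-200:u[0]*6+200])
cv2.imwrite('pics/n1.png',np.hstack(T))
E
```

```text
(no output)
```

View pics/n1.png

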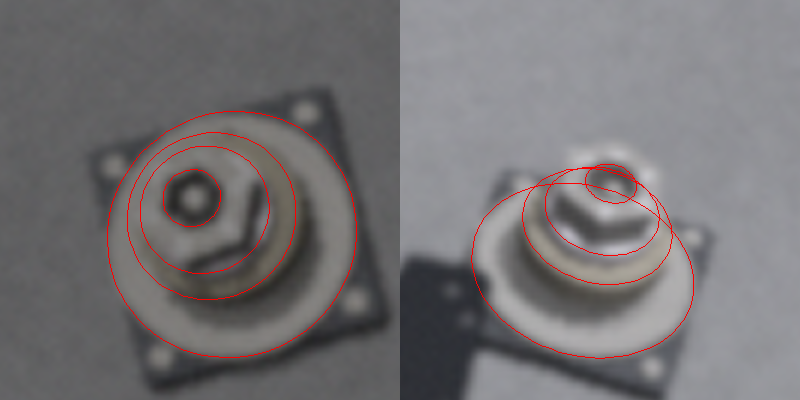

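In both views the flange, wheel, spacer and nut rims match the outlines expected for a seated stack. The post shows in the nut bore at (192,198) in the top view, and the gripper is well clear. Handing in.

```bash
python3 -c "
from cell import workorder
print(workorder.sign_off())"
```

```text
the job is handed in; nothing more can be done
None
```

The pack is built on the stand's post in the order asked (flange, wheel, spacer, nut), all lying flat in both camera views with the gripper clear, and was handed in at about 39 s; no move went near the jar or mandrel, though I did not re-check their positions at the end.

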